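# Unclamp the printing block from the spin table

## Task

Release the printing block from the sloping spin table: its clamp knob has a left-hand thread, so back it off clockwise as far as it goes while the block stays in its place, and leave it backed off. Then draw the block out from under the clamp finger and over the low ledge, and set it down, without dropping it, carved face up on the middle of the blue pad with its long side along the pad's. Leave the other things on the bench alone.

Things in the scene. Friction and masses are not known exactly. Their poses are not given: they have to be found in the camera images.
- station: Spin table for drying varnished printing blocks, fixed, motor off: an aluminium disc 200 mm across whose face slopes 28 degrees, low side towards the station's own -x (roughly the robot), high side towards +x. Origin: on the table under the disc's centre, z up; the disc's centre is 100 mm above it. The disc does not turn.
- seat (a point): Centre of the block's place on the disc, level with the tops of the two rubber strips under the block (6 mm above the disc). Fixed to the disc. Axes: x up the slope, y across it, z square to the disc (28 degrees from vertical, leaning to the station's -x).
- ledge (a point): Middle of the top edge, block side, of the steel ledge at the disc's low end; axes as the seat's. It and two cheeks at its ends (34.5 mm to either side, 14 mm long up the slope) stop the block. Their tops are 5 mm above the seat, 56.5 mm from it: raise the block more than 5 mm along the seat's z to pass over.
- finger (a point): Lower edge of the tip of the blue clamp finger (24 mm wide, 9 mm thick); axes as the seat's. The finger reaches from here up the slope, 14 mm of it over the block's high end. It only moves along the seat's z, with the knob: 0.3 mm above the block when tight, 12.6 mm more when backed off.
- knob (a joint): Clamp knob, rad: 0 = tight, 2.8 = backed off to its stop. LEFT-HAND thread: turned CLOCKWISE, seen looking down onto it, the reading grows and the clamp loosens; anticlockwise only tightens. Knob and finger rise together 4.5 mm per rad along the seat's z. About 0.08 N m of friction; stays where it is left, does not come off. Needs two or more grasps.
- knob_grip (a point): Grip point on the knob's axis, in its red bar: bar 52 mm long (point x), 15 mm thick (y), 37 mm tall, from 23 mm below this point to 14 mm above; z = screw axis, parallel to the seat's z. Below the bar a black collar 38 mm across, then the blue finger, its top 35 mm under this point. Turns and rises with the knob. When tight: 87 mm up-slope from the seat, 66 mm above it.
- block: Printing block, wood with a dark carved lino face, 110 (x) x 65 (y) x 22 (z) mm, 0.1 to 0.21 kg. Origin: centre of its underside, z towards the carved face. It starts on the seat, axes along the seat's; its long sides are open to fingers except at the cheeks. Grip it firmly across the 65 mm close to its middle, or it swivels in the fingers; the knob stands 87 mm up-slope.
- pad: Blue felt-faced pad fixed on the table, 150 mm (x) x 105 mm (y), 6 mm thick. Origin: centre of its underside, z up.
- gouge_a: Bystander: carving gouge lying down, 180 mm long, dark wooden handle 24 mm thick. Leave it alone.
- gouge_b: Bystander: carving gouge like the other, with a mid-brown handle. Leave it alone.
- tin: Bystander: upright ink tin, 60 mm across, 70 mm tall. Leave it alone.
- jar: Bystander: upright jar with black cap, 60 mm across, 85 mm tall. Leave it alone.
- brayer: Bystander: hand ink roller lying down, about 160 mm long, 40 mm high. Leave it alone.
- offcut: Bystander: flat brown lino offcut, 90 x 60 x 5 mm. Leave it alone.
There are look-alikes about, which are no part of the job. What is meant by the pad is not red, and is the larger of those in its own colour.

How it is judged:
On the way, in this order (a step that is already met when the one before it is completed fails the run):
1. the knob is backed off clockwise (over 2.5 of its 2.8 rad) while the block is still in its place on the disc (value of joint knob above 2.5 rad and distance between block and seat below 0.02 m), for 0.2 s.
2. the block is out of the clamp, clear of its place (distance between block and seat above 0.1 m), for 0.1 s.
At the end, for the whole second after the job is handed in: The block lies flat on the pad, carved face up, at rest, its centre within 20 mm of the pad's centre along each of the pad's axes, its long side within 0.2 rad of the pad's long side (either way round), and the knob is still backed off (over 2.4 rad) (x of block in the frame of pad between -0.02 and 0.02 m and y of block in the frame of pad between -0.02 and 0.02 m and z of block in the frame of pad between 0.003 and 0.0095 m and angle between block's own z axis and vertical below 0.06 rad and angle between the x axis of block and the x axis of pad, either way round below 0.2 rad and linear speed of block below 0.01 m/s and value of joint knob above 2.4 rad); the robot touches nothing.
It fails at once if a bystander is moved more than 30 mm (distance of any of gouge_a, gouge_b, tin, jar, brayer, offcut from where it was at the start of the episode above 0.03 m).
It fails at once if the block is dropped (it moves faster than 0.5 m/s while the fingers are not holding it) (linear speed of block above 0.5 m/s and contact force between the fingers and block below 0.2 N).
It also fails if it takes over 72 s, if anything falls off the work surface, if the arm or the gripper's body presses on something with over 40 N, if the wrist force passes 120 N, or if a joint passes its speed limit or range.

## Robot

A 6-joint arm with a two-finger parallel gripper is mounted at the origin on the work surface. World frame = base frame: x ahead of the robot, y to its left, z up, the work surface at z = 0. Lengths are in m, angles in rad, forces in N, time in s.
With the tool pointing down it reaches from about 0.275 to 0.85 m from the base axis. Payload 5.2 kg.
Tool frame: the origin (TCP) lies where the fingers leave the gripper's body, on its centre line; the fingertips stand 73 mm ahead of it and the grasp point (between the pads) lies grasp_offset ahead of it (grasp_offset is the distance from the TCP to the grasp point, in m); z points along the fingers, y is the line along which they close (so a half turn about z gives the same grasp; the last joint's range is limited). The gripper opens to 85 mm and grips with 20 to 120 N. Pads are 22 mm wide; open, the fingers measure 114 mm over their backs; the gripper's body (76 mm by 85 mm) begins 54 mm behind the grasp point. The pads swing forward as they close: fully open they stand 13 mm farther back than shut.
Start: joints at [-1.463, 0.259, 1.535, -0, 1.348, -0.203], TCP at [0.168, -0.524, 0.304] pointing down, gripper open.
Joint ranges: [-3.14, 3.14], [-0.91, 2.08], [0.19, 2.58], [-1.22, 4.36], [0.22, 2.71], [-3.12, 3.12]. Speed limits (rad/s): [2.57, 2.57, 3.14, 3.14, 3.14, 3.14].

## Interface

Orientations are given as a 3x3 rotation matrix whose columns are the frame's x, y, z axes.
In Python, from cell import sense, camera, get_calibration, finish_job, grasp_offset gives the robot as it stands.
- The arm moves only by the tool carry_out, never from a script. Its argument "rows" is a list of rows, each an object with "dp": the shift along the tool's x, y, z in m, a list of three; "rot": the turn, a rotation vector about the tool's x, y, z in rad, a list of three; "jaw": the opening in per cent of the stroke, from 0 (shut) to 100 (fully open). In form: [{"dp": [tx, ty, tz], "rot": [wx, wy, wz], "jaw": jaw}, ...]. A call has 1 to 5 rows; each row is the pose to reach, as a shift and turn from the pose commanded when the call began, along the tool's axes at that moment; what a row does not reach only later rows make up. A row lasts 1/10 s, in which the tool goes at most 50 mm and 8.59 degrees, less where a joint would pass 70% of its speed; a pose out of reach is approached as far as the arm can. A call with a gripper value outside its range is refused whole. The fingers move at their own pace and stop on an object; the grip force is fixed at half the most. Time passes only in rows, so rows that repeat a pose let the fingers close. It gives the time, the measured TCP pose, the force, the opening and the grip force at its end, in the units of the state.
- sense(): the state, without advancing time (a new reading comes with each control period).
- camera(name): name is "side" or "top"; returns (picture, depth): 384x512x3 uint8, red, green, blue; 384x512 float32, m along the optical axis (not along the pixel's ray), 0 where there is no reading.
- get_calibration(name): a dict with "intrinsics" (3x3 intrinsics, pixels), "eye" and "orientation" of the camera in the world. Camera axes: x right, y up, looking along -z (the intrinsics and any distortion apply to the point x, -y, -z); pixel columns grow to the right and rows downward; lengths in m; the calibration is good to about 2 mm. A picture is of the moment at which its call begins. get_calibration takes no time and is no camera call.
- finish_job(): hands the job in; it is judged then, once.
The state is a dict: "time": time; "q": joint angles; "qvel": joint speeds; "joint_torque": joint torques, N m; "tcp_pos": TCP position; "tcp_rot": TCP orientation; "force": force on the tool from outside, world axes, zero at the start; "moment": the same for the moment, N m; "gripper_width": opening from 0.0 (shut) to 1.0 (fully open); "grip_force": force on a finger pad.
Only numpy, scipy, OpenCV 4.12 (cv2) and the standard library are available. Lean on these libraries where they do the work, as an engineer would, in place of code of your own. Each camera call takes 0.05 s, during which the arm holds its last target. There are 200 camera calls.

## Working session

There is one attempt and no reset: what is moved stays moved. The work goes in short steps, Python scripts to look and compute and a tool call to move; the robot and the scene stay as the last step left them, time stands still between calls to the robot, and variables do not carry over. Pictures are saved under pics/ and viewed, at most 10 in all, crops included, and the job is handed in when it is done.

Besides the shell and the picture viewer there is one more tool, called after ">>>" as a command line: name --argument value ..., lists and objects as JSON in quotes. carry_out: Moves the arm, as the interface text tells. Its arguments: {"type":"object","properties":{"rows":{"type":"array","items":{"type":"object","properties":{"dp":{"type":"array","items":{"type":"number"}},"rot":{"type":"array","items":{"type":"number"}},"jaw":{"type":"number"}}}}},"required":["rows"]}

```bash
mkdir -p pics; ls
python3 - <<'E'
from cell import *
import numpy as np,cv2
print(grasp_offset); s=sense(); print(s)
for n in("top","side"):
    c=get_calibration(n);print(n,c)
    p,d=camera(n);cv2.imwrite(f"pics/{n}0.png",p[:,:,::-1]);np.save(f"pics/{n}0.npy",d)
E
```

```text
pics
0.0539
{'time': 0.0, 'q': array([-1.46280579e+00,  2.59347060e-01,  1.53609174e+00,  5.20180014e-06,
        1.34800474e+00, -2.02789459e-01]), 'qvel': array([ 0.00067583, -0.00013009,  0.00131238, -0.00013024, -0.00098223,
       -0.000161  ]), 'joint_torque': array([-1.66877307e-03, -4.46039701e+01, -2.90575093e+01, -3.13189430e-04,
        1.15447314e-02,  4.16135308e-06]), 'tcp_pos': array([ 0.16817588, -0.52323603,  0.30306892]), 'tcp_rot': array([[ 9.52095725e-01,  3.05800085e-01, -1.94445364e-04],
       [ 3.05799913e-01, -9.52094021e-01,  1.84064288e-03],
       [ 3.77738481e-04, -1.81192960e-03, -9.99998287e-01]]), 'force': array([-0.05810873,  0.01405653, -0.8174375 ]), 'moment': array([0.03147975, 0.0042413 , 0.00222324]), 'grip_force': 0.0, 'gripper_width': 0.9991323955513106}
top {'intrinsics': array([[413.52315935,   0.        , 248.97855724],
       [  0.        , 413.52315935, 188.67115772],
       [  0.        ,   0.        ,   1.        ]]), 'eye': array([ 0.27820679, -0.00309093,  1.44440252]), 'orientation': array([[ 3.27398470e-03,  9.90101591e-01, -1.40314364e-01],
       [-9.99823317e-01,  6.43810346e-04, -1.87861636e-02],
       [-1.85098746e-02,  1.40351079e-01,  9.89928765e-01]])}
side {'intrinsics': array([[407.13993811,   0.        , 254.23070564],
       [  0.        , 407.13993811, 190.0062674 ],
       [  0.        ,   0.        ,   1.        ]]), 'eye': array([0.34575   , 1.09990066, 0.87379041]), 'orientation': array([[-0.99456368,  0.05493625, -0.08845956],
       [-0.10401976, -0.56325164,  0.81971183],
       [-0.0047931 ,  0.82445716,  0.56590408]])}
```

View pics/top0.png

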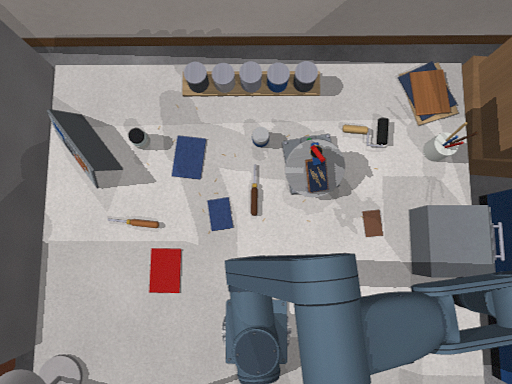

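View pics/side0.png

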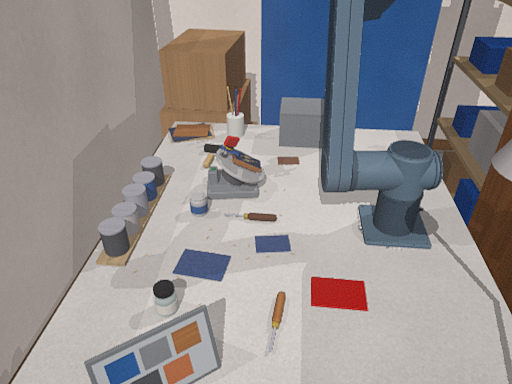

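The top view shows the station at (315,165) with the block at (317,175) and the red knob at (317,153). The larger blue pad is at (189,157), and the smaller blue look-alike is at (220,214). I'll enlarge the station and the pad.

```bash
cat > h.py <<'E'
import numpy as np,cv2
from cell import *
def cloud(n,d):
    c=get_calibration(n);K=c["intrinsics"];v,u=np.mgrid[:384,:512]
    P=np.stack([(u-K[0,2])/K[0,0]*d,-(v-K[1,2])/K[1,1]*d,-d],-1)
    return P@c["orientation"].T+c["eye"]
def proj(n,X):
    c=get_calibration(n);K=c["intrinsics"];p=(np.atleast_2d(X)-c["eye"])@c["orientation"]
    return np.stack([K[0,0]*p[:,0]/-p[:,2]+K[0,2],-K[1,1]*p[:,1]/-p[:,2]+K[1,2]],1)
E
python3 - <<'E'
from h import *
t=cv2.imread("pics/top0.png");s=cv2.imread("pics/side0.png")
a=cv2.resize(t[125:205,275:355],None,fx=7,fy=7,interpolation=cv2.INTER_CUBIC)
cv2.imwrite("pics/tc.png",a)
b=cv2.resize(s[130:200,200:280],None,fx=8,fy=8,interpolation=cv2.INTER_CUBIC)
cv2.imwrite("pics/sc.png",b)
d=np.load("pics/top0.npy");P=cloud("top",d)
h=cv2.cvtColor(t,cv2.COLOR_BGR2HSV)
m=((h[...,0]>105)&(h[...,0]<125)&(h[...,1]>120)).astype(np.uint8)
for x0,y0,x1,y1 in((165,130,212,182),(203,193,238,235)):
    k=np.zeros_like(m);k[y0:y1,x0:x1]=m[y0:y1,x0:x1]
    q=P[(k>0)&(d>0)];z=np.median(q[:,2]);q=q[abs(q[:,2]-z)<.006]
    r=cv2.minAreaRect((q[:,:2]*1000).astype(np.float32));print(r,z,len(q))
E
```

```text
((596.2843627929688, 240.27723693847656), (100.66206359863281, 146.48167419433594), 82.97242736816406) 0.005220530412799573 1036
((392.9361877441406, 126.17056274414062), (103.51531219482422, 71.85502624511719), 8.91053581237793) 0.0037456207711429323 558
```

View pics/tc.png

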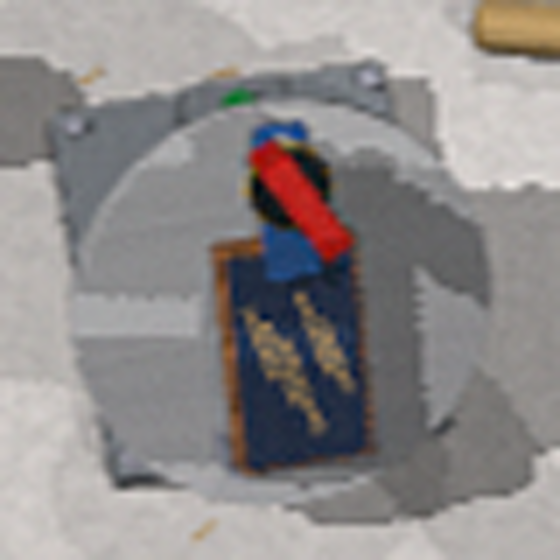

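View pics/sc.png

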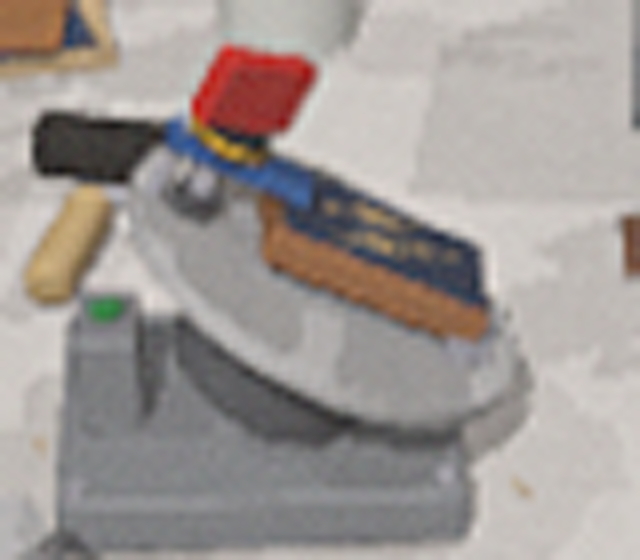

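The top crop shows the block's face corners at about (215,245), (353,238), (372,450) and (240,470), with the red bar running from (262,150) to (340,250). The side crop shows the same block, with its near top edge from (265,203) to (490,303) and its far low corner at (480,247). Next I'll fit the seat pose.

Run:
```python
from h import *
from scipy.optimize import least_squares
from scipy.spatial.transform import Rotation as R
t=cv2.imread("pics/top0.png");d=np.load("pics/top0.npy");P=cloud("top",d)
f=lambda L,k,x,y:np.array([((u+.5)/k-.5+x,(v+.5)/k-.5+y) for u,v in L])
T=f([(213,245),(355,236),(374,452),(238,472)],7,275,125)
S=f([(265,203),(490,303),(480,247)],8,200,130)
C=np.array([[55,32.5,22],[55,-32.5,22],[-55,-32.5,22],[-55,32.5,22]])/1000
pose=lambda p:R.from_euler("ZY",[p[3],-np.radians(28)]).as_matrix()
fun=lambda p:np.r_[(proj("top",C@pose(p).T+p[:3])-T).ravel(),(proj("side",C[[0,3,2]]@pose(p).T+p[:3])-S).ravel()]
r=least_squares(fun,[.6,-.18,.13,0],loss="soft_l1");p=r.x
print(p,np.round(fun(p),1))
M=pose(p)
# check with depth of face
k=np.zeros((384,512),np.uint8);cv2.fillConvexPoly(k,np.round(T).astype(int),1);k=cv2.erode(k,np.ones((5,5)))
L=(P[(k>0)&(d>0)]-p[:3])@M;L=L[L[:,0]<.03];print("face in seat mm",np.median(L,0)*1e3,np.polyfit(L[:,0],L[:,2],1),np.polyfit(L[:,1],L[:,2],1))
# red bar
h=cv2.cvtColor(t,cv2.COLOR_BGR2HSV);m=((h[...,0]<8)|(h[...,0]>172))&(h[...,1]>170);m[:140]=0;m[170:]=0;m[:,:300]=0;m[:,345:]=0
L=(P[m&(d>0)]-p[:3])@M;L=L[abs(L[:,2]-.08)<.01];print("bar",len(L),L.mean(0)*1e3,np.median(L[:,2]),cv2.minAreaRect((L[:,:2]*1e3).astype(np.float32)))
u,s,v=np.linalg.svd(L[:,:2]-L[:,:2].mean(0));print(np.degrees(np.arctan2(v[0,1],v[0,0])))
# disc centre expectations: seat z
print("grip pt",p[:3]+M@[.087,0,.066],M)
```

```text
[ 0.5216475  -0.19555482  0.10321695  0.1394171 ] [ 0.4  0.2  0.3 -1.3 -0.2 -0.  -0.4 -0.1  1.   1.  -0.2  0.3  0.3 -1.7]
face in seat mm [-8.82801158 -1.06788257 17.76797009] [-0.00123201  0.01770862] [0.03125542 0.01775693]
bar 77 [84.62971777  1.03840595 76.08326158] 0.07594795276409687 ((83.5220718383789, 0.3752021789550781), (51.105499267578125, 14.026678085327148), 32.509925842285156)
-148.22194098818272
grip pt [ 0.56703413 -0.18918583  0.20233552] [[ 8.74380501e-01 -1.38965890e-01 -4.64916359e-01]
 [ 1.22699598e-01  9.90297168e-01 -6.52405333e-02]
 [ 4.69471563e-01 -6.93889390e-18  8.82947593e-01]]
```

```bash
cat >> h.py <<'E'
from scipy.spatial.transform import Rotation as R
M=R.from_euler("ZY",[.1394,-np.radians(28)]).as_matrix()
seat=np.array([.5216,-.1956,.1032])+M@[-.0025,.0005,-.003]
pad=np.array([.5963,.2403,0]);padyaw=np.radians(-7)
def down(a): x=np.array([np.cos(a),np.sin(a),0]);z=np.array([0,0,-1.]);return np.stack([x,np.cross(z,x),z],1)
def onseat(a): return M@down(a)
def go(pos,Rt):
    s=sense();A=s["tcp_rot"];dp=A.T@(np.asarray(pos)-s["tcp_pos"]);rv=R.from_matrix(A.T@Rt).as_rotvec()
    print("t",round(s["time"],2),"q",np.round(s["q"],2),"dp",np.round(dp,4),"rot",np.round(rv,3),"deg",round(np.degrees(np.linalg.norm(rv))))
def knobtcp(up=.003,phi=212,kn=0): return seat+M@[.087,0,.066+.0539+up+.0045*kn],onseat(np.radians(phi)-kn)
E
python3 -c "
from h import *
go([.40,-.35,.36],down(np.radians(120)))"
```

```text
t 0.1 q [-1.46  0.26  1.54  0.    1.35 -0.2 ] dp [ 0.2737 -0.0942 -0.0566] rot [-1.000e-03 -2.000e-03 -1.784e+00] deg 102
```

>>> carry_out --rows '[{"dp":[0.27,-0.09,-0.057],"rot":[0,0,-1.78],"jaw":100},{"dp":[0.27,-0.09,-0.057],"rot":[0,0,-1.78],"jaw":100},{"dp":[0.27,-0.09,-0.057],"rot":[0,0,-1.78],"jaw":100},{"dp":[0.27,-0.09,-0.057],"rot":[0,0,-1.78],"jaw":100},{"dp":[0.27,-0.09,-0.057],"rot":[0,0,-1.78],"jaw":100}]'

```text
time: 0.6
tcp_pos: [0.3671, -0.3772, 0.3531]
tcp_rot: [[0.483, 0.876, -0.0], [0.876, -0.483, 0.001], [0.0, -0.001, -1.0]]
force: [0.9, -0.5, -0.5]
gripper_width: 1.001
grip_force: 0.0
```

```bash
python3 -c "
from h import *
print(sense()['tcp_pos'])
go([.40,-.35,.36],down(np.radians(120)))
go(*knobtcp(.06))"
```

```text
[ 0.36708102 -0.37720421  0.35307416]
t 0.6 q [-1.01  0.19  1.51  0.    1.45 -0.51] dp [ 0.0397  0.0157 -0.0069] rot [-0.000e+00 -1.000e-03 -1.028e+00] deg 59
t 0.6 q [-1.01  0.19  1.51  0.    1.45 -0.51] dp [0.229  0.0405 0.0541] rot [-0.504 -0.464 -2.699] deg 160
```

>>> carry_out --rows '[{"dp":[0.04,0.01,0],"rot":[-0.5,-0.46,-2.7],"jaw":100},{"dp":[0.06,0.02,0],"rot":[-0.5,-0.46,-2.7],"jaw":100},{"dp":[0.09,0.02,0],"rot":[-0.5,-0.46,-2.7],"jaw":100},{"dp":[0.12,0.03,0],"rot":[-0.5,-0.46,-2.7],"jaw":100},{"dp":[0.14,0.03,0],"rot":[-0.5,-0.46,-2.7],"jaw":100}]'

```text
time: 1.1
tcp_pos: [0.4618, -0.2696, 0.3526]
tcp_rot: [[-0.216, 0.97, 0.114], [0.963, 0.23, -0.138], [-0.16, 0.08, -0.984]]
force: [0.1, -0.4, -0.2]
gripper_width: 1.0
grip_force: 0.0
```

```bash
python3 -c "
from h import *
go(*knobtcp(.06))"
```

```text
t 1.1 q [-0.72  0.12  1.6  -0.03  1.24 -0.94] dp [0.0681 0.0625 0.0484] rot [-0.367 -0.339 -1.97 ] deg 116
```

>>> carry_out --rows '[{"dp":[0.04,0.03,0.0],"rot":[-0.37,-0.34,-1.97],"jaw":100},{"dp":[0.06,0.06,0.0],"rot":[-0.37,-0.34,-1.97],"jaw":100},{"dp":[0.068,0.062,0.0],"rot":[-0.37,-0.34,-1.97],"jaw":100},{"dp":[0.068,0.062,0.02],"rot":[-0.37,-0.34,-1.97],"jaw":100},{"dp":[0.068,0.062,0.03],"rot":[-0.37,-0.34,-1.97],"jaw":100}]'

```text
time: 1.6
tcp_pos: [0.5097, -0.1946, 0.316]
tcp_rot: [[-0.775, 0.563, 0.287], [0.541, 0.826, -0.161], [-0.328, 0.03, -0.944]]
force: [0.3, -0.2, -0.0]
gripper_width: 1.002
grip_force: 0.0
```

```bash
python3 -c "
from h import *
go(*knobtcp(.06))"
```

```text
t 1.6 q [-0.58  0.09  1.76  0.03  0.96 -1.56] dp [0.0019 0.0001 0.0173] rot [-0.231 -0.215 -1.243] deg 73
```

>>> carry_out --rows '[{"dp":[0.002,0,0.017],"rot":[-0.23,-0.215,-1.243],"jaw":100},{"dp":[0.002,0,0.017],"rot":[-0.23,-0.215,-1.243],"jaw":100},{"dp":[0.002,0,0.017],"rot":[-0.23,-0.215,-1.243],"jaw":100},{"dp":[0.002,0,0.017],"rot":[-0.23,-0.215,-1.243],"jaw":100},{"dp":[0.002,0,0.017],"rot":[-0.23,-0.215,-1.243],"jaw":100}]'

```text
time: 2.1
tcp_pos: [0.5129, -0.1972, 0.3004]
tcp_rot: [[-0.895, -0.123, 0.429], [-0.163, 0.985, -0.059], [-0.415, -0.123, -0.901]]
force: [-0.3, -0.9, -0.1]
gripper_width: 1.005
grip_force: 0.0
```

```bash
python3 -c "
from h import *
go(*knobtcp(.06))"
```

```text
t 2.1 q [-0.69  0.07  1.85  0.31  0.86 -2.57] dp [0.0001 0.001  0.0012] rot [-0.098 -0.089 -0.517] deg 31
```

>>> carry_out --rows '[{"dp":[0,0.001,0.001],"rot":[-0.098,-0.089,-0.517],"jaw":100},{"dp":[0,0.001,0.001],"rot":[-0.098,-0.089,-0.517],"jaw":100},{"dp":[0,0.001,0.001],"rot":[-0.098,-0.089,-0.517],"jaw":100},{"dp":[0,0.001,0.001],"rot":[-0.098,-0.089,-0.517],"jaw":100},{"dp":[0,0.001,0.001],"rot":[-0.098,-0.089,-0.517],"jaw":100}]'

```text
time: 2.6
tcp_pos: [0.5285, -0.1808, 0.3102]
tcp_rot: [[-0.698, -0.562, 0.443], [-0.611, 0.791, 0.04], [-0.373, -0.243, -0.895]]
force: [0.3, -0.7, 0.1]
gripper_width: 1.001
grip_force: 0.0
```

Run:
```python
from h import *
go(*knobtcp(.06));go(*knobtcp(.003))
o=[]
for n,w in(("top",(265,95,365,195)),("side",(180,100,280,200))):
    p,d=camera(n);c=p[w[1]:w[3],w[0]:w[2],::-1]
    o.append(cv2.resize(c,(400,400),interpolation=cv2.INTER_CUBIC))
cv2.imwrite("pics/a.png",np.hstack(o))
```

```text
t 2.6 q [-0.69  0.09  1.8   0.4   0.95 -3.12] dp [ 0.0244 -0.0009  0.0026] rot [-0.004 -0.035 -0.025] deg 2
t 2.6 q [-0.69  0.09  1.8   0.4   0.95 -3.12] dp [ 0.0224 -0.0006  0.0595] rot [-0.004 -0.035 -0.025] deg 2
```

View pics/a.png

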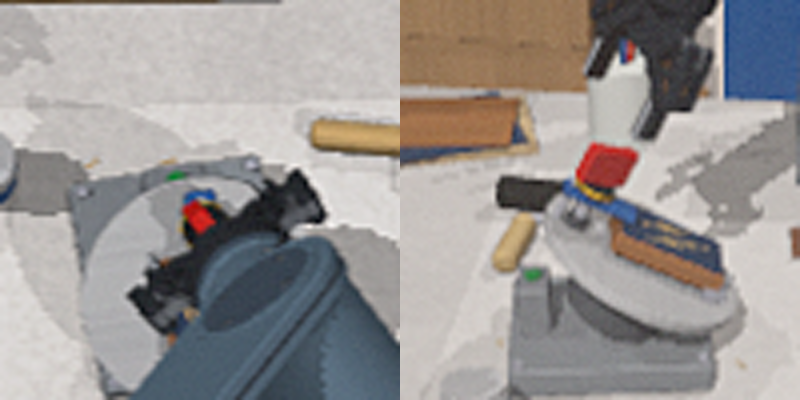

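The fingers are above the knob, but joint 6 is at its limit. I'll turn back 10°; closing on the bar at that angle nudges it clockwise, which is the loosening direction.

```bash
python3 -c "
from h import *
go(*knobtcp(.06,202))"
```

```text
t 2.7 q [-0.7   0.09  1.8   0.4   0.95 -3.12] dp [ 0.0234 -0.0017  0.0021] rot [-0.007 -0.035  0.148] deg 9
```

>>> carry_out --rows '[{"dp":[0.023,-0.002,0.002],"rot":[-0.007,-0.035,0.148],"jaw":100},{"dp":[0.023,-0.002,0.002],"rot":[-0.007,-0.035,0.148],"jaw":100},{"dp":[0.023,-0.002,0.002],"rot":[-0.007,-0.035,0.148],"jaw":100},{"dp":[0.023,-0.002,0.002],"rot":[-0.007,-0.035,0.148],"jaw":100}]'

```text
time: 3.1
tcp_pos: [0.5138, -0.1966, 0.3]
tcp_rot: [[-0.759, -0.457, 0.465], [-0.486, 0.872, 0.064], [-0.435, -0.177, -0.883]]
force: [-0.4, -0.1, 0.1]
gripper_width: 1.003
grip_force: 0.0
```

```bash
python3 -c "
from h import *
go(*knobtcp(.06,202));go(*knobtcp(.003,202))"
```

```text
t 3.1 q [-0.77  0.09  1.84  0.47  0.95 -3.09] dp [0.0007 0.0007 0.0005] rot [-0.001 -0.001  0.001] deg 0
t 3.1 q [-0.77  0.09  1.84  0.47  0.95 -3.09] dp [0.0007 0.0007 0.0575] rot [-0.001 -0.001  0.001] deg 0
```

>>> carry_out --rows '[{"dp":[0.001,0.001,0.02],"rot":[0,0,0.03],"jaw":100},{"dp":[0.001,0.001,0.04],"rot":[0,0,0.03],"jaw":90},{"dp":[0.001,0.001,0.055],"rot":[0,0,0.03],"jaw":80},{"dp":[0.001,0.001,0.057],"rot":[0,0,0.03],"jaw":70},{"dp":[0.001,0.001,0.057],"rot":[0,0,0.03],"jaw":60}]'

```text
time: 3.6
tcp_pos: [0.5393, -0.192, 0.2489]
tcp_rot: [[-0.772, -0.434, 0.464], [-0.459, 0.886, 0.066], [-0.44, -0.163, -0.883]]
force: [1.1, -0.8, -0.6]
gripper_width: 0.602
grip_force: 0.0
```

Run:
```python
from h import *
go(*knobtcp(.003,202))
o=[]
for n,w in(("top",(285,115,345,175)),("side",(205,115,265,175))):
    p,d=camera(n);c=p[w[1]:w[3],w[0]:w[2],::-1]
    o.append(cv2.resize(c,(400,400),interpolation=cv2.INTER_CUBIC))
cv2.imwrite("pics/b.png",np.hstack(o))
```

```text
t 3.6 q [-0.72  0.18  1.87  0.51  0.82 -3.08] dp [ 0.     -0.0007  0.0003] rot [ 0.001 -0.    -0.029] deg 2
```

View pics/b.png

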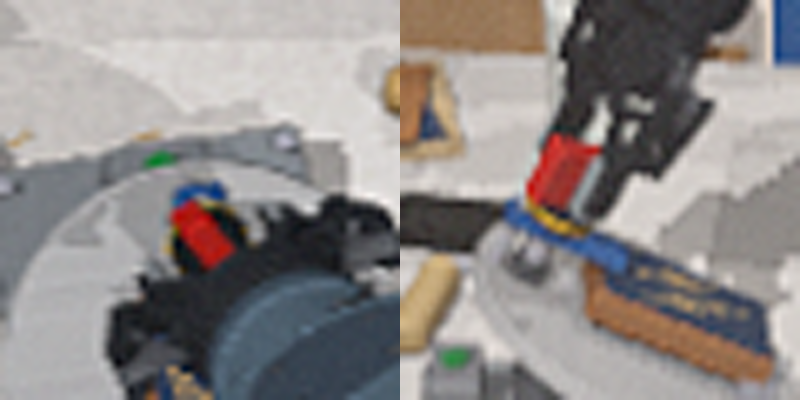

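One finger's pad is just right of the red bar at (590,190) in the side view, with the other behind the bar. The bar lies between them, so I'm closing.

>>> carry_out --rows '[{"dp":[0,-0.001,0],"rot":[0,0,0],"jaw":0},{"dp":[0,-0.001,0],"rot":[0,0,0],"jaw":0},{"dp":[0,-0.001,0],"rot":[0,0,0],"jaw":0},{"dp":[0,-0.001,0],"rot":[0,0,0],"jaw":0},{"dp":[0,-0.001,0],"rot":[0,0,0],"jaw":0}]'

```text
time: 4.2
tcp_pos: [0.5388, -0.1928, 0.2499]
tcp_rot: [[-0.772, -0.434, 0.464], [-0.459, 0.886, 0.066], [-0.44, -0.162, -0.883]]
force: [-7.0, 1.5, 8.9]
gripper_width: 0.167
grip_force: 58.0
```

Run:
```python
from h import *
s=sense();print(s["force"],s["moment"],s["gripper_width"],s["grip_force"]);go(*knobtcp(.003,202))
```

```text
[-7.00192138  1.54249104  8.94858027] [0.4476125  0.87439684 0.51819778] 0.16731815096570696 58.04528295993805
t 4.2 q [-0.72  0.18  1.87  0.5   0.83 -3.08] dp [-0.0003  0.      0.0015] rot [ 0.001 -0.    -0.029] deg 2
```

>>> carry_out --rows '[{"dp":[0,0,-0.001],"rot":[0,0,0.13],"jaw":0},{"dp":[0,0,-0.0018],"rot":[0,0,0.26],"jaw":0},{"dp":[0,0,-0.0024],"rot":[0,0,0.39],"jaw":0},{"dp":[0,0,-0.003],"rot":[0,0,0.52],"jaw":0},{"dp":[0,0,-0.0036],"rot":[0,0,0.65],"jaw":0}]'

```text
time: 4.7
tcp_pos: [0.5374, -0.1941, 0.2526]
tcp_rot: [[-0.876, 0.127, 0.465], [0.177, 0.982, 0.064], [-0.448, 0.138, -0.883]]
force: [-1.6, -1.8, 0.8]
gripper_width: 0.163
grip_force: 58.1
```

Run:
```python
from h import *
s=sense();print(s["force"]@M,s["moment"]@M,s["gripper_width"],s["grip_force"]);go(*knobtcp(.003,202))
```

```text
[-1.21314384 -1.52051951  1.57240349] [-0.09831899  0.73388382  0.11178849] 0.16301769859668266 58.131389021873474
t 4.7 q [-0.72  0.17  1.87  0.5   0.83 -2.43] dp [-0.      0.0013  0.0045] rot [-0.001 -0.001 -0.685] deg 39
```

Low forces and about 0.08–0.11 N·m, so the knob is turning. I'll continue.

>>> carry_out --rows '[{"dp":[0,0,-0.0006],"rot":[0,0,0.13],"jaw":0},{"dp":[0,0,-0.0012],"rot":[0,0,0.26],"jaw":0},{"dp":[0,0,-0.0018],"rot":[0,0,0.39],"jaw":0},{"dp":[0,0,-0.0024],"rot":[0,0,0.52],"jaw":0},{"dp":[0,0,-0.003],"rot":[0,0,0.65],"jaw":0}]'

```text
time: 5.2
tcp_pos: [0.5356, -0.1952, 0.2548]
tcp_rot: [[-0.62, 0.632, 0.464], [0.735, 0.675, 0.062], [-0.274, 0.379, -0.884]]
force: [-4.5, -5.5, -0.5]
gripper_width: 0.164
grip_force: 58.3
```

>>> carry_out --rows '[{"dp":[0,0,-0.0006],"rot":[0,0,0.13],"jaw":0},{"dp":[0,0,-0.0012],"rot":[0,0,0.26],"jaw":0},{"dp":[0,0,-0.0018],"rot":[0,0,0.39],"jaw":0},{"dp":[0,0,-0.0024],"rot":[0,0,0.52],"jaw":0},{"dp":[0,0,-0.003],"rot":[0,0,0.65],"jaw":0}]'

```text
time: 5.7
tcp_pos: [0.5334, -0.1957, 0.2569]
tcp_rot: [[-0.111, 0.88, 0.462], [0.994, 0.093, 0.062], [0.011, 0.466, -0.885]]
force: [-9.5, -7.8, 0.2]
gripper_width: 0.169
grip_force: 58.7
```

Run:
```python
from h import *
s=sense();print(s["force"]@M,s["moment"]@M,s["gripper_width"],s["grip_force"]);go(*knobtcp(.003,202))
```

```text
[-9.16714568 -6.38313094  5.04812993] [-0.61680996  2.07654592  0.15519298] 0.16907623725643667 58.703978061676025
t 5.7 q [-0.73  0.16  1.87  0.49  0.85 -1.12] dp [0.0024 0.002  0.0103] rot [-0.006 -0.002 -1.985] deg 114
```

>>> carry_out --rows '[{"dp":[-0.001,-0.001,-0.001],"rot":[0,0,0.13],"jaw":0},{"dp":[-0.001,-0.002,-0.0017],"rot":[0,0,0.26],"jaw":0},{"dp":[-0.001,-0.002,-0.0023],"rot":[0,0,0.39],"jaw":0},{"dp":[-0.001,-0.002,-0.0029],"rot":[0,0,0.52],"jaw":0},{"dp":[-0.001,-0.002,-0.0034],"rot":[0,0,0.63],"jaw":0}]'

```text
time: 6.2
tcp_pos: [0.5309, -0.196, 0.2586]
tcp_rot: [[0.425, 0.778, 0.462], [0.859, -0.507, 0.064], [0.284, 0.37, -0.884]]
force: [4.4, -2.9, -8.7]
gripper_width: 0.164
grip_force: 102.3
```

Run:
```python
from h import *
s=sense();print(s["force"]@M,s["moment"]@M,s["gripper_width"],s["grip_force"]);go(*knobtcp(.003,202))
go(*knobtcp(.003,212,2.8))
```

```text
[-0.57353208 -3.48425886 -9.57803838] [-0.16022767  0.39820659  2.77351121] 0.16410518338918428 102.33533129096031
t 6.2 q [-0.74  0.16  1.87  0.5   0.85 -0.5 ] dp [0.0038 0.0014 0.013 ] rot [-4.000e-03 -1.000e-03 -2.612e+00] deg 150
t 6.2 q [-0.74  0.16  1.87  0.5   0.85 -0.5 ] dp [0.0038 0.0014 0.0004] rot [-0.002  0.003  0.014] deg 1
```

The 2.77 N·m torque says the knob is at its stop, and the pose matches 2.8 rad. I'll release and back out.

>>> carry_out --rows '[{"dp":[0,0,0],"rot":[0,0,-0.08],"jaw":0},{"dp":[0,0,0],"rot":[0,0,-0.08],"jaw":50},{"dp":[0,0,0],"rot":[0,0,-0.08],"jaw":60},{"dp":[0,0,-0.03],"rot":[0,0,-0.08],"jaw":60},{"dp":[0,0,-0.07],"rot":[0,0,-0.08],"jaw":100}]'

```text
time: 6.7
tcp_pos: [0.4985, -0.1992, 0.3204]
tcp_rot: [[0.361, 0.81, 0.462], [0.896, -0.438, 0.068], [0.258, 0.39, -0.884]]
force: [0.7, -0.8, 0.5]
gripper_width: 0.753
grip_force: 0.0
```

Run:
```python
from h import *
go(seat+M@[-.003,0,.13],onseat(0))
```

```text
t 6.7 q [-0.8   0.05  1.83  0.46  1.01 -0.56] dp [-0.0468 -0.0728  0.076 ] rot [-0.004  0.001  0.993] deg 57
```

>>> carry_out --rows '[{"dp":[-0.02,-0.03,0],"rot":[0,0,0.15],"jaw":100},{"dp":[-0.045,-0.07,0],"rot":[0,0,0.3],"jaw":100},{"dp":[-0.047,-0.073,0],"rot":[0,0,0.45],"jaw":100},{"dp":[-0.047,-0.073,0],"rot":[0,0,0.6],"jaw":100},{"dp":[-0.047,-0.073,0],"rot":[0,0,0.75],"jaw":100}]'

```text
time: 7.2
tcp_pos: [0.4228, -0.2105, 0.281]
tcp_rot: [[0.817, 0.339, 0.466], [0.351, -0.934, 0.064], [0.456, 0.111, -0.883]]
force: [-0.9, 1.2, 0.6]
gripper_width: 0.998
grip_force: 0.0
```

>>> carry_out --rows '[{"dp":[0,0,0],"rot":[0,0,0.12],"jaw":100},{"dp":[0,0,0],"rot":[0,0,0.24],"jaw":100},{"dp":[0,0,0],"rot":[0,0,0.24],"jaw":100}]'

```text
time: 7.5
tcp_pos: [0.4233, -0.2103, 0.2811]
tcp_rot: [[0.874, 0.141, 0.465], [0.126, -0.99, 0.064], [0.47, 0.002, -0.883]]
force: [0.3, 0.9, 0.0]
gripper_width: 0.999
grip_force: 0.0
```

Run:
```python
from h import *
go(seat+M@[-.003,0,.13],onseat(0))
o=[]
for n,w in(("top",(275,115,355,195)),("side",(200,120,280,200))):
    p,d=camera(n);c=p[w[1]:w[3],w[0]:w[2],::-1]
    o.append(cv2.resize(c,(400,400),interpolation=cv2.INTER_CUBIC))
cv2.imwrite("pics/c.png",np.hstack(o))
```

```text
t 7.5 q [-0.97 -0.02  2.01  0.53  0.99  0.21] dp [-0.0012 -0.0015  0.0767] rot [ 0.001 -0.     0.003] deg 0
```

View pics/c.png

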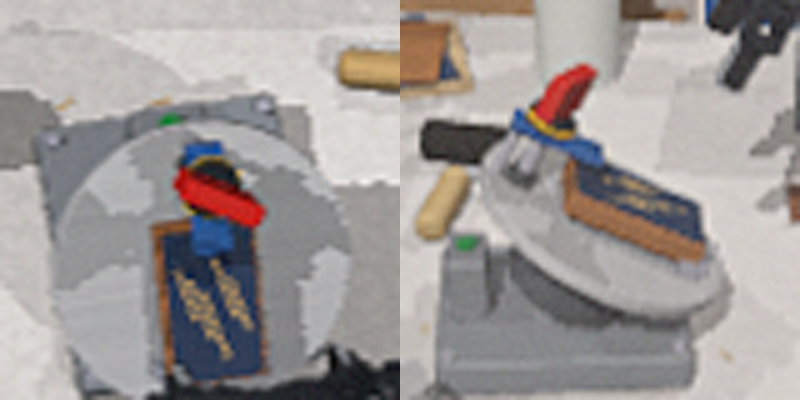

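The knob bar has turned to about 52–60° at (222,197), the finger is lifted at (212,235), and the block is still in its place. I'll do a quick depth check of the bar and block.

Run:
```python
from h import *
p,d=camera("top");P=cloud("top",d);h=cv2.cvtColor(p,cv2.COLOR_RGB2HSV)
m=((h[...,0]<8)|(h[...,0]>172))&(h[...,1]>150);m[:140]=0;m[170:]=0;m[:,:300]=0;m[:,345:]=0
L=(P[m&(d>0)]-seat)@M;L=L[abs(L[:,2]-np.median(L[:,2]))<.008]
print("bar",len(L),np.median(L[:,2]),cv2.minAreaRect((L[:,:2]*1e3).astype(np.float32)))
# block face points: wood+lino within height band
L=((P-seat)@M);k=(d>0)&(abs(L[...,2]-.021)<.006)&(abs(L[...,0])<.08)&(abs(L[...,1])<.06)
k=cv2.morphologyEx(k.astype(np.uint8),cv2.MORPH_OPEN,np.ones((3,3)))>0
q=L[k];print(np.median(q,0),cv2.minAreaRect((q[:,:2]*1e3).astype(np.float32)),np.percentile(q,[2,98],axis=0))
```

```text
bar 85 0.09022324232651478 ((85.76925659179688, 0.09496116638183594), (52.046260833740234, 15.206167221069336), 61.57521438598633)
[-0.00107424  0.00029042  0.02027082] ((-1.098114013671875, -0.47661590576171875), (110.181640625, 64.9600830078125), 0.6488322019577026) [[-0.0515803  -0.0316599   0.01566015]
 [ 0.04951664  0.03071189  0.02498892]]
```

The knob reads about 2.65 rad, so step 1 is met. The block sits at (-1, -0.5) mm in my seat frame and its 110 × 65 mm size matches. Next I'll descend onto it.

Run:
```python
from h import *
go(seat+M@[-.004,-.0005,.0674],onseat(0))
```

```text
t 7.65 q [-0.97 -0.02  2.01  0.53  0.99  0.2 ] dp [-0.0021 -0.001   0.1391] rot [ 0.001 -0.     0.008] deg 0
```

>>> carry_out --rows '[{"dp":[-0.002,-0.001,0.04],"rot":[0,0,0.006],"jaw":100},{"dp":[-0.002,-0.001,0.08],"rot":[0,0,0.006],"jaw":100},{"dp":[-0.002,-0.001,0.105],"rot":[0,0,0.006],"jaw":100},{"dp":[-0.002,-0.001,0.12],"rot":[0,0,0.006],"jaw":100},{"dp":[-0.002,-0.001,0.12],"rot":[0,0,0.006],"jaw":100}]'

```text
time: 8.15
tcp_pos: [0.477, -0.2008, 0.1717]
tcp_rot: [[0.876, 0.14, 0.462], [0.123, -0.99, 0.068], [0.467, -0.003, -0.884]]
force: [1.0, 0.2, -0.5]
gripper_width: 0.998
grip_force: 0.0
```

>>> carry_out --rows '[{"dp":[0,0,0.008],"rot":[0,0,0],"jaw":100},{"dp":[0,0,0.016],"rot":[0,0,0],"jaw":100},{"dp":[0,0,0.019],"rot":[0,0,0],"jaw":100},{"dp":[0,0,0.019],"rot":[0,0,0],"jaw":100}]'

```text
time: 8.55
tcp_pos: [0.486, -0.2006, 0.1569]
tcp_rot: [[0.875, 0.138, 0.465], [0.122, -0.99, 0.065], [0.469, -0.0, -0.883]]
force: [-0.2, -0.4, 0.5]
gripper_width: 1.004
grip_force: 0.0
```

Run:
```python
from h import *
go(seat+M@[-.004,-.0005,.0674],onseat(0))
s=sense();print(s["force"])
o=[]
for n,w in(("top",(275,115,355,195)),("side",(200,120,280,200))):
    p,d=camera(n);c=p[w[1]:w[3],w[0]:w[2],::-1]
    o.append(cv2.resize(c,(400,400),interpolation=cv2.INTER_CUBIC))
cv2.imwrite("pics/d.png",np.hstack(o))
```

```text
t 8.55 q [-0.82  0.25  2.07  0.69  0.65  0.09] dp [ 0.0001  0.     -0.0001] rot [ 0.     0.    -0.001] deg 0
[-0.23005979 -0.35549058  0.51958822]
```

View pics/d.png

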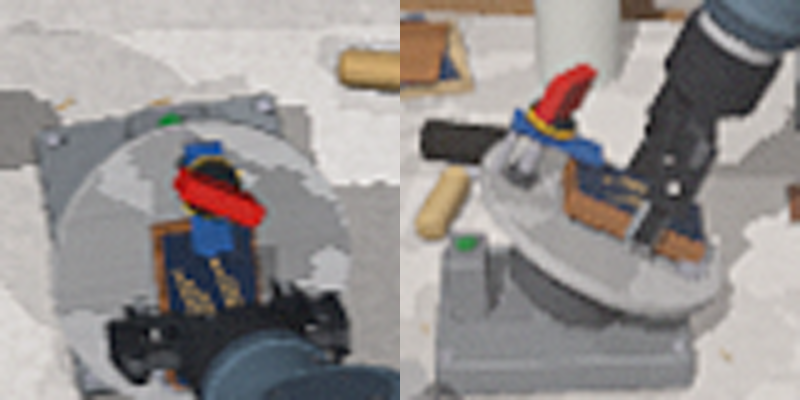

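The near finger is beside the block at (645,235), close to its middle, and nothing is touching. I'm closing.

>>> carry_out --rows '[{"dp":[0,0,0],"rot":[0,0,0],"jaw":40},{"dp":[0,0,0],"rot":[0,0,0],"jaw":40},{"dp":[0,0,0],"rot":[0,0,0],"jaw":40},{"dp":[0,0,0],"rot":[0,0,0],"jaw":40}]'

```text
time: 9.05
tcp_pos: [0.4858, -0.2009, 0.1577]
tcp_rot: [[0.874, 0.138, 0.465], [0.123, -0.99, 0.064], [0.47, 0.001, -0.883]]
force: [-5.7, 0.1, 6.4]
gripper_width: 0.749
grip_force: 64.6
```

>>> carry_out --rows '[{"dp":[0,0,-0.004],"rot":[0,0,0],"jaw":40},{"dp":[0,0,-0.008],"rot":[0,0,0],"jaw":40},{"dp":[0,0,-0.008],"rot":[0,0,0],"jaw":40}]'

```text
time: 9.35
tcp_pos: [0.4821, -0.2012, 0.1645]
tcp_rot: [[0.874, 0.138, 0.465], [0.122, -0.99, 0.064], [0.47, 0.0, -0.883]]
force: [0.4, 0.8, -1.2]
gripper_width: 0.749
grip_force: 66.5
```

Run:
```python
from h import *
go(seat+M@[-.004,-.0005,.0674+.008],onseat(0))
s=sense();print(s["force"],s["gripper_width"],s["grip_force"])
o=[]
for n,w in(("top",(275,115,355,195)),("side",(200,120,280,200))):
    p,d=camera(n);c=p[w[1]:w[3],w[0]:w[2],::-1]
    o.append(cv2.resize(c,(400,400),interpolation=cv2.INTER_CUBIC))
cv2.imwrite("pics/e.png",np.hstack(o))
```

```text
t 9.35 q [-0.83  0.23  2.07  0.68  0.66  0.1 ] dp [-0.0001 -0.      0.0004] rot [ 0.001 -0.    -0.001] deg 0
[ 0.43720842  0.77568693 -1.20393996] 0.7493330307641554 66.45281910896301
```

View pics/e.png

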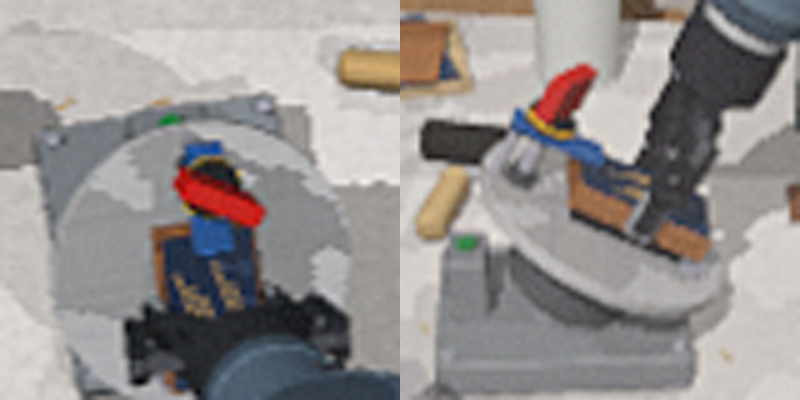

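The block is lifted evenly, with a dark gap along its underside from (575,215) to (690,260), and it is still under the raised finger. I'll draw it down-slope and then lift.

>>> carry_out --rows '[{"dp":[-0.007,0,-0.0002],"rot":[0,0,0],"jaw":40},{"dp":[-0.014,0,0],"rot":[0,0,0],"jaw":40},{"dp":[-0.02,0,0],"rot":[0,0,0],"jaw":40},{"dp":[-0.024,0,0],"rot":[0,0,0],"jaw":40},{"dp":[-0.024,0,0],"rot":[0,0,0],"jaw":40}]'

```text
time: 9.95
tcp_pos: [0.4605, -0.2039, 0.1522]
tcp_rot: [[0.875, 0.137, 0.464], [0.121, -0.991, 0.065], [0.469, -0.001, -0.883]]
force: [-0.7, -0.8, -0.5]
gripper_width: 0.742
grip_force: 66.5
```

>>> carry_out --rows '[{"dp":[-0.005,0,-0.02],"rot":[0,0,0],"jaw":40},{"dp":[-0.015,0,-0.045],"rot":[0,0,0],"jaw":40},{"dp":[-0.035,0,-0.075],"rot":[0,0,0],"jaw":40},{"dp":[-0.05,0,-0.1],"rot":[0,0,0],"jaw":40},{"dp":[-0.05,0,-0.12],"rot":[0,0,0],"jaw":40}]'

```text
time: 10.45
tcp_pos: [0.3601, -0.2177, 0.2355]
tcp_rot: [[0.875, 0.137, 0.464], [0.121, -0.991, 0.065], [0.469, -0.001, -0.883]]
force: [0.7, 0.9, -1.5]
gripper_width: 0.745
grip_force: 66.6
```

Run:
```python
from h import *
print(sense()["tcp_pos"])
go([.42,0,.33],down(0))
go([pad[0],pad[1],.23],down(padyaw))
```

```text
[ 0.36011806 -0.21768831  0.23549255]
t 10.45 q [-1.14 -0.04  2.16  0.58  0.96 -0.03] dp [ 0.1229 -0.2075 -0.0416] rot [-0.034 -0.487  0.134] deg 29
t 10.45 q [-1.14 -0.04  2.16  0.58  0.96 -0.03] dp [ 0.2593 -0.4214  0.1441] rot [-0.064 -0.485  0.254] deg 32
```

>>> carry_out --rows '[{"dp":[0.02,-0.02,-0.04],"rot":[0,-0.1,0.02],"jaw":40},{"dp":[0.04,-0.06,-0.042],"rot":[0,-0.22,0.05],"jaw":40},{"dp":[0.07,-0.11,-0.042],"rot":[-0.02,-0.34,0.09],"jaw":40},{"dp":[0.1,-0.16,-0.042],"rot":[-0.03,-0.46,0.12],"jaw":40},{"dp":[0.12,-0.2,-0.042],"rot":[-0.034,-0.487,0.134],"jaw":40}]'

```text
time: 10.95
tcp_pos: [0.3985, -0.0751, 0.311]
tcp_rot: [[1.0, 0.01, 0.025], [0.01, -1.0, 0.008], [0.025, -0.008, -1.0]]
force: [0.2, 0.5, -1.4]
gripper_width: 0.743
grip_force: 66.6
```

Run:
```python
from h import *
s=sense();print(s["tcp_pos"],s["gripper_width"],s["grip_force"])
go([pad[0],pad[1],.23],down(padyaw))
```

```text
[ 0.39851089 -0.07514627  0.31095943] 0.7432104060616307 66.56985640525818
t 10.95 q [-0.48 -0.03  1.85  0.02  1.3   1.08] dp [ 0.1987 -0.3129  0.0884] rot [-0.009 -0.025  0.132] deg 8
```

>>> carry_out --rows '[{"dp":[0.03,-0.04,0.02],"rot":[0,0,0.03],"jaw":40},{"dp":[0.055,-0.08,0.02],"rot":[0,0,0.05],"jaw":40},{"dp":[0.085,-0.125,0.02],"rot":[0,0,0.08],"jaw":40},{"dp":[0.11,-0.17,0.02],"rot":[0,0,0.1],"jaw":40},{"dp":[0.14,-0.21,0.02],"rot":[0,0,0.13],"jaw":40}]'

```text
time: 11.45
tcp_pos: [0.5326, 0.1337, 0.2956]
tcp_rot: [[0.993, -0.117, 0.026], [-0.117, -0.993, 0.012], [0.025, -0.015, -1.0]]
force: [1.9, -1.0, -0.9]
gripper_width: 0.743
grip_force: 66.6
```

Run:
```python
from h import *
s=sense();print(s["tcp_pos"],s["gripper_width"],s["grip_force"])
go([pad[0],pad[1],.23],down(padyaw))
```

```text
[0.53261456 0.13368312 0.29557448] 0.7428922193148336 66.61471009254456
t 11.45 q [0.04 0.25 1.57 0.01 1.3  1.72] dp [ 0.0491 -0.1123  0.0685] rot [-0.015 -0.025  0.005] deg 2
```

>>> carry_out --rows '[{"dp":[0.025,-0.05,0.01],"rot":[-0.015,-0.025,0.005],"jaw":40},{"dp":[0.049,-0.1,0.02],"rot":[-0.015,-0.025,0.005],"jaw":40},{"dp":[0.049,-0.112,0.05],"rot":[-0.015,-0.025,0.005],"jaw":40},{"dp":[0.049,-0.112,0.068],"rot":[-0.015,-0.025,0.005],"jaw":40},{"dp":[0.049,-0.112,0.068],"rot":[-0.015,-0.025,0.005],"jaw":40}]'

```text
time: 11.95
tcp_pos: [0.5941, 0.2382, 0.2263]
tcp_rot: [[0.993, -0.12, -0.008], [-0.12, -0.993, -0.002], [-0.007, 0.003, -1.0]]
force: [-0.8, 0.2, -2.0]
gripper_width: 0.75
grip_force: 66.6
```

Run:
```python
from h import *
s=sense();print(s["tcp_pos"],s["gripper_width"],s["grip_force"])
p,d=camera("top");q,e=camera("side")
u,v=proj("side",[[*pad[:2],.16]])[0].astype(int);print(u,v)
o=[cv2.resize(p[110:210,140:240,::-1],(400,400),interpolation=cv2.INTER_CUBIC),cv2.resize(q[v-40:v+60,u-50:u+50,::-1],(400,400),interpolation=cv2.INTER_CUBIC)]
cv2.imwrite("pics/f.png",np.hstack(o))
# underside of block from side depth: points of its near side face
P=cloud("side",e);L=(P-[*s["tcp_pos"][:2],0])@np.c_[down(padyaw)[:,0],-down(padyaw)[:,1],[0,0,1]]
k=(e>0)&(abs(L[...,1]-.0325)<.006)&(abs(L[...,0])<.07)&(L[...,2]>.1)&(L[...,2]<.21)
for x0 in(-.05,-.035,.035,.05):
    z=L[k&(abs(L[...,0]-x0)<.008)][:,2];print(x0,len(z),np.percentile(z,[3,50,97]) if len(z) else 0)
z=L[k];print(np.percentile(z[:,0],[1,99]))
go([pad[0],pad[1],.1],down(padyaw))
```

```text
[0.59407812 0.23816605 0.22629611] 0.7498600447951513 66.55571222305298
197 222
-0.05 32 [0.15742048 0.17082066 0.1810005 ]
-0.035 42 [0.16014062 0.17126838 0.18058463]
0.035 43 [0.15778506 0.17188027 0.18205867]
0.05 32 [0.15807544 0.17194568 0.18048078]
[-0.05383221  0.05470778]
t 12.05 q [ 0.21  0.47  1.4  -0.    1.27  1.9 ] dp [ 0.0004 -0.0032  0.1304] rot [0.001 0.001 0.   ] deg 0
```

View pics/f.png

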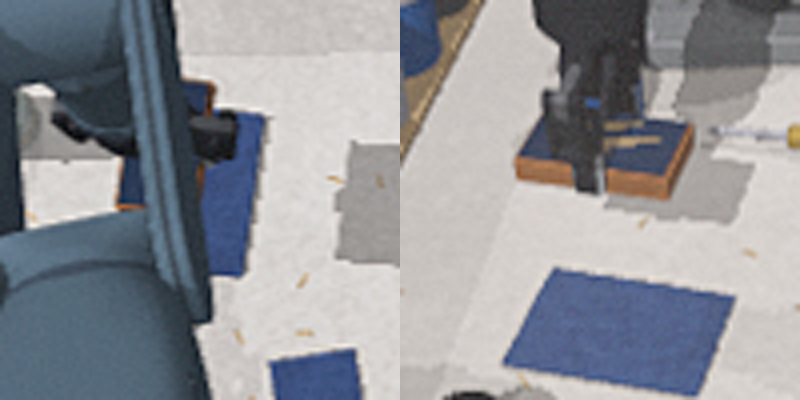

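The block is held level, with the pad directly below it at (620,330) in the side view. Its underside is about 72 mm below the TCP. Lowering it now.

>>> carry_out --rows '[{"dp":[0,-0.003,0.04],"rot":[0,0,0],"jaw":40},{"dp":[0,-0.003,0.08],"rot":[0,0,0],"jaw":40},{"dp":[0,-0.003,0.11],"rot":[0,0,0],"jaw":40},{"dp":[0,-0.003,0.13],"rot":[0,0,0],"jaw":40},{"dp":[0,-0.003,0.135],"rot":[0,0,0],"jaw":40}]'

```text
time: 12.55
tcp_pos: [0.5957, 0.2393, 0.0948]
tcp_rot: [[0.992, -0.123, -0.002], [-0.123, -0.992, -0.001], [-0.002, 0.001, -1.0]]
force: [-0.8, -0.7, -0.1]
gripper_width: 0.745
grip_force: 66.6
```

Run:
```python
from h import *
s=sense();q,e=camera("side");P=cloud("side",e);L=(P-[*s["tcp_pos"][:2],0])@np.c_[down(padyaw)[:,0],-down(padyaw)[:,1],[0,0,1]]
k=(e>0)&(abs(L[...,1]-.0325)<.005)&(abs(L[...,0])<.055)&(abs(L[...,0])>.02)&(L[...,2]>.012)&(L[...,2]<.09)
print(s["tcp_pos"],s["force"],np.percentile(L[k][:,2],[2,5,50,95,98]))
# pad from side camera
h=cv2.cvtColor(q,cv2.COLOR_RGB2HSV);m=(h[...,0]>105)&(h[...,0]<125)&(h[...,1]>120)&(e>0)&(P[...,2]<.014)&(np.hypot(P[...,0]-pad[0],P[...,1]-pad[1])<.1)
L=L[m];print(len(L),np.median(L[:,2]),np.percentile(L,[1,99],axis=0))
```

```text
[0.59570832 0.23932056 0.09475624] [-0.79303748 -0.66653963 -0.10252991] [0.02632828 0.02685878 0.03716505 0.04828174 0.0489969 ]
29 0.00364622949675375 [[-0.07212086 -0.04624155  0.00017512]
 [ 0.07305102  0.05651561  0.0073488 ]]
```

>>> carry_out --rows '[{"dp":[0,0,0.007],"rot":[0,0,0],"jaw":40},{"dp":[0,0,0.011],"rot":[0,0,0],"jaw":40},{"dp":[0,0,0.013],"rot":[0,0,0],"jaw":40},{"dp":[0,0,0.014],"rot":[0,0,0],"jaw":40},{"dp":[0,0,0.014],"rot":[0,0,0],"jaw":40}]'

```text
time: 13.1
tcp_pos: [0.5962, 0.2404, 0.0817]
tcp_rot: [[0.993, -0.121, 0.0], [-0.121, -0.993, -0.001], [0.0, 0.0, -1.0]]
force: [0.6, -0.9, -0.9]
gripper_width: 0.748
grip_force: 66.6
```

>>> carry_out --rows '[{"dp":[0,0,0.001],"rot":[0,0,0],"jaw":40},{"dp":[0,0,0.0015],"rot":[0,0,0],"jaw":40},{"dp":[0,0,0.002],"rot":[0,0,0],"jaw":40},{"dp":[0,0,0.002],"rot":[0,0,0],"jaw":40}]'

```text
time: 13.5
tcp_pos: [0.5961, 0.2403, 0.0794]
tcp_rot: [[0.993, -0.121, -0.0], [-0.121, -0.993, -0.001], [-0.0, 0.001, -1.0]]
force: [-0.6, 0.6, -1.5]
gripper_width: 0.74
grip_force: 66.6
```

>>> carry_out --rows '[{"dp":[0,0,0.0005],"rot":[0,0,0],"jaw":40},{"dp":[0,0,0.001],"rot":[0,0,0],"jaw":40},{"dp":[0,0,0.0015],"rot":[0,0,0],"jaw":40},{"dp":[0,0,0.0015],"rot":[0,0,0],"jaw":40}]'

```text
time: 13.9
tcp_pos: [0.596, 0.2403, 0.0779]
tcp_rot: [[0.993, -0.121, -0.0], [-0.121, -0.993, -0.001], [-0.0, 0.001, -1.0]]
force: [0.1, -0.6, -1.5]
gripper_width: 0.746
grip_force: 66.6
```

>>> carry_out --rows '[{"dp":[0,0,0.0005],"rot":[0,0,0],"jaw":40},{"dp":[0,0,0.001],"rot":[0,0,0],"jaw":40},{"dp":[0,0,0.001],"rot":[0,0,0],"jaw":40}]'

```text
time: 14.2
tcp_pos: [0.596, 0.2403, 0.0769]
tcp_rot: [[0.993, -0.121, -0.0], [-0.121, -0.993, -0.001], [-0.0, 0.001, -1.0]]
force: [0.5, -0.1, -1.8]
gripper_width: 0.748
grip_force: 66.6
```

>>> carry_out --rows '[{"dp":[0,0,0.0005],"rot":[0,0,0],"jaw":40},{"dp":[0,0,0.001],"rot":[0,0,0],"jaw":40},{"dp":[0,0,0.001],"rot":[0,0,0],"jaw":40}]'

```text
time: 14.5
tcp_pos: [0.596, 0.2403, 0.0758]
tcp_rot: [[0.993, -0.121, -0.0], [-0.121, -0.993, -0.001], [-0.0, 0.001, -1.0]]
force: [-0.8, 0.0, -1.9]
gripper_width: 0.748
grip_force: 66.6
```

>>> carry_out --rows '[{"dp":[0,0,0.0005],"rot":[0,0,0],"jaw":40},{"dp":[0,0,0.001],"rot":[0,0,0],"jaw":40},{"dp":[0,0,0.001],"rot":[0,0,0],"jaw":40}]'

```text
time: 14.8
tcp_pos: [0.5961, 0.2403, 0.0749]
tcp_rot: [[0.993, -0.121, -0.0], [-0.121, -0.993, -0.001], [-0.0, 0.001, -1.0]]
force: [-0.9, -0.6, -1.2]
gripper_width: 0.744
grip_force: 66.6
```

>>> carry_out --rows '[{"dp":[0,0,0.0005],"rot":[0,0,0],"jaw":40},{"dp":[0,0,0.001],"rot":[0,0,0],"jaw":40},{"dp":[0,0,0.001],"rot":[0,0,0],"jaw":40}]'

```text
time: 15.1
tcp_pos: [0.5961, 0.2403, 0.0744]
tcp_rot: [[0.993, -0.121, 0.0], [-0.121, -0.993, -0.001], [0.0, 0.001, -1.0]]
force: [-1.7, -0.0, 2.5]
gripper_width: 0.742
grip_force: 66.9
```

>>> carry_out --rows '[{"dp":[0,0,0.0005],"rot":[0,0,0],"jaw":40},{"dp":[0,0,0.001],"rot":[0,0,0],"jaw":40},{"dp":[0,0,0.001],"rot":[0,0,0],"jaw":40}]'

```text
time: 15.4
tcp_pos: [0.5961, 0.2403, 0.0743]
tcp_rot: [[0.993, -0.121, 0.001], [-0.121, -0.993, -0.001], [0.001, 0.001, -1.0]]
force: [-4.0, 0.0, 9.9]
gripper_width: 0.746
grip_force: 67.8
```

Contact is firm. I'll release and retreat.

>>> carry_out --rows '[{"dp":[0,0,-0.001],"rot":[0,0,0],"jaw":80},{"dp":[0,0,-0.001],"rot":[0,0,0],"jaw":100},{"dp":[0,0,-0.001],"rot":[0,0,0],"jaw":100},{"dp":[0,0,-0.003],"rot":[0,0,0],"jaw":100},{"dp":[0,0,-0.01],"rot":[0,0,0],"jaw":100}]'

```text
time: 15.9
tcp_pos: [0.5956, 0.2402, 0.0823]
tcp_rot: [[0.993, -0.121, -0.002], [-0.121, -0.993, -0.001], [-0.002, 0.001, -1.0]]
force: [-0.7, 0.0, -0.6]
gripper_width: 1.0
grip_force: 0.0
```

>>> carry_out --rows '[{"dp":[0,0,-0.03],"rot":[0,0,0],"jaw":100},{"dp":[0,0,-0.07],"rot":[0,0,0],"jaw":100},{"dp":[-0.04,0.04,-0.12],"rot":[0,0,0],"jaw":100},{"dp":[-0.08,0.08,-0.15],"rot":[0,0,0],"jaw":100},{"dp":[-0.12,0.12,-0.15],"rot":[0,0,0],"jaw":100}]'

```text
time: 16.4
tcp_pos: [0.4954, 0.1608, 0.2269]
tcp_rot: [[0.993, -0.12, 0.006], [-0.12, -0.993, -0.0], [0.006, -0.001, -1.0]]
force: [1.2, -0.3, 0.8]
gripper_width: 1.0
grip_force: 0.0
```

Run:
```python
from h import *
W=np.c_[down(padyaw)[:,0],-down(padyaw)[:,1],[0,0,1]]
for n in("top","side"):
    p,d=camera(n);L=(cloud(n,d)-pad)@W
    k=(d>0)&(abs(L[...,2]-.028)<.006)&(abs(L[...,0])<.09)&(abs(L[...,1])<.08)
    k=cv2.morphologyEx(k.astype(np.uint8),cv2.MORPH_OPEN,np.ones((3,3)))>0
    q=L[k];print(n,len(q),np.median(q,0),cv2.minAreaRect((q[:,:2]*1e3).astype(np.float32)) if len(q) else 0,np.percentile(q,[2,98],axis=0) if len(q) else 0)
    if n=="top":
        P=cloud(n,d);h=cv2.cvtColor(p,cv2.COLOR_RGB2HSV);m=((h[...,0]<8)|(h[...,0]>172))&(h[...,1]>150);m[:140]=0;m[170:]=0;m[:,:300]=0;m[:,345:]=0
        B=(P[m&(d>0)]-seat)@M;B=B[abs(B[:,2]-.09)<.008];print("bar",len(B),cv2.minAreaRect((B[:,:2]*1e3).astype(np.float32)) if len(B) else 0)
    else:
        cv2.imwrite("pics/g.png",p[:,:,::-1])
```

```text
top 0 [nan nan nan] 0 0
bar 82 ((85.61510467529297, -0.33206748962402344), (51.97283172607422, 14.972699165344238), 61.187232971191406)
side 506 [0.0001667  0.00290379 0.02515797] ((0.3408393859863281, 1.964181900024414), (108.32486724853516, 65.02336120605469), 0.8963979482650757) [[-0.05045786 -0.02771263  0.0223401 ]
 [ 0.05064738  0.03144928  0.02881817]]
  return _methods._mean(a, axis=axis, dtype=dtype,
  ret = um.true_divide(
```

The side depth shows the block flat, centred on the pad to about 2 mm and aligned to within 1°. The knob is unchanged. Handing in.

```bash
python3 -c "
from cell import *
print(finish_job())"
```

```text
the job is handed in; nothing more can be done
None
```

I handed the job in, but no verdict came back. By my last camera measurements, the knob is backed off to about 2.6 rad and the block lies flat, carved face up, within about 2 mm of the pad's middle and 1° of its long side. The other things on the bench were not touched as far as I could tell, and it took about 16.5 s of the 72 s.

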